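# Pack the plate-headed nails into the finds tray

### The arm

A 6-joint arm with a two-finger parallel gripper is mounted at the origin on the work surface. World frame = base frame: x ahead of the robot, y to its left, z up, the work surface at z = 0. Lengths are in mm, angles in rad, forces in N, time in s.
With the tool pointing down it reaches from about 300 to 775 mm from the base axis. Payload 14.6 kg.
Tool frame: the origin (TCP) lies on the centre line of the jaws, within the pads' length; the fingertips stand manip.finger_overhang ahead of it and the grasp point (between the pads) lies 11 mm behind it (manip.finger_overhang is the distance from the TCP to the fingertips, in mm); y points along the fingers, x is the direction in which the jaws open and shut, and the axes are right-handed (so a half turn about y gives the same grasp; the last joint's range is limited). The gripper opens to 94 mm and grips with 3 to 60 N. Pads are 16 mm wide; open, the fingers measure 119 mm over their backs; the gripper's body (75 mm by 177 mm) begins 78 mm behind the grasp point.
Start: joints at [-1.343, 0.3, 1.521, -0, 1.321, -0.067], TCP at [159.795, -526.265, 213.446] pointing down, gripper open.
Joint ranges: [-3.03, 3.03], [-0.79, 2.21], [0.23, 2.52], [-1.04, 4.18], [0, 3.07], [-2.55, 2.55]. Speed limits (rad/s): [2.22, 2.22, 2.57, 3.14, 3.14, 3.14].

### API

Orientations are given as [roll, pitch, yaw] about the fixed x, y, z axes, in that order (R = Rz(yaw) Ry(pitch) Rx(roll)).
In Python, from cell import monitor, viewer, ticket, manip gives the robot as it stands.
- The arm moves only by the shell command python3 -m jog 'ROWS' [FORCE]. ROWS is JSON, a list of rows, each an object of numbers: "grip": the finger opening in cm, from 0 to 9.4; "dx", "dy", "dz": the shift along the tool's x, y, z in cm; "spin": the turn about the tool's y in degrees. In form: [{"grip": .., "dx": .., "dy": .., "dz": .., "spin": ..}, ...]. A call has 1 to 20 rows; each row is the pose to reach, as a shift and turn from the pose commanded when the call began, along the tool's axes at that moment; what a row does not reach only later rows make up. A row lasts 1/8 s, in which the tool goes at most 62.5 mm and 10.7 degrees, less where a joint would pass 70% of its speed; a pose out of reach is approached as far as the arm can. A call with a gripper value outside its range is refused whole. The fingers move at their own pace and stop on an object; FORCE is the grip in N (left out, the last holds). Time passes only in rows, so rows that repeat a pose let the fingers close. It gives the time, the measured TCP pose, the force and the opening at its end, in the units of the state.
- monitor.read_state(): the state, without advancing time (a new reading comes with each control period).
- viewer.camera(name): name is "side" or "top"; returns a dict with "color" (420x560x3 uint8, red, green, blue), "vertical_fov" (degrees; the focal length in pixels is half the picture's height over the tangent of half this angle, whatever the lens; pixels are square), "cx", "cy" (the principal point, pixels), "rvec" (rotation vector, rad) and "tvec" (3), from world to camera coordinates, as OpenCV has them. Camera axes: x right, y down, z forward; pixel columns grow to the right and rows downward; lengths in mm; the calibration is good to about 2 mm. A picture is of the moment at which its call begins. There is no depth.
- ticket.sign_off(): hands the job in, once; it reports no verdict.
The state is a dict: "clock": time; "joints": joint angles; "qd": joint speeds; "effort": joint torques, N m; "eef_pos": TCP position; "eef_rot": TCP orientation; "wrist_force": force on the tool from outside, world axes, zero at the start; "moment": the same for the moment, N m; "finger_gap": finger opening in mm.
Only numpy, scipy, OpenCV 4.12 (cv2) and the standard library are available. Lean on these libraries where they do the work, as an engineer would, in place of code of your own. Each camera call takes 0.05 s, during which the arm holds its last target. There are 200 camera calls.

### The job

First lift the retaining bar out of its two brackets and lay it, handle up, in the trough along the edge of the sorting board. Then pack the three nails with square plate heads into the finds tray, each lying flat in the compartment made for its length: the longest nail in the longest compartment, the middle one in the middle one, the shortest in the shortest (heads either way). Leave the T-headed nail and the headless pin where they lie.

Things in the scene. Friction and masses are not known exactly. Their poses are not given: they have to be found in the camera images.
- board: fixed plywood sorting board, x -115 to +107 mm, y -145 to +145 mm, top at z = 12 mm. Origin on the table. Parking trough along its -x edge: centre line x = -92 mm, floor z = 12 mm, inside 34 mm (x) by 278 mm (y), rims 10 mm high. Two brackets at x = +20, y = -110 and +110 mm. Three nails lie along x at about y = -58, 0, +58 mm, in any order, under the bar.
- bar: square aluminium retaining bar 12 x 12 mm, 250 mm long along y; black handle tab on its middle, 12 mm thick (x), 40 mm long (y), rising from 12 to 40 mm above the underside. Origin: centre of the underside, z up. Starts in the brackets, underside at z = 38 mm; prongs reach z = 56 mm, 18 mm apart; lifts straight up. 120 g.
- nail_long: long iron nail, rust brown, 150 mm long; square shank 10 mm thick, 5 to 8 mm over the last 30 % at the tip; square plate head 22 x 22 x 6 mm; starts on the sorting board (surface z = 12 mm) under the bar. Origin: mid-length on the shank's axis, 8 mm above the surface under it; x level along the nail from head to tip, z up. The shank slopes down to the tip by 2 to 5 degrees. 45 to 170 g.
- nail_medium: medium iron nail, rust brown, 115 mm long; square shank 10 mm thick, 5 to 8 mm over the last 30 % at the tip; square plate head 22 x 22 x 6 mm; starts on the sorting board (surface z = 12 mm) under the bar. Origin: mid-length on the shank's axis, 8 mm above the surface under it; x level along the nail from head to tip, z up. The shank slopes down to the tip by 2 to 5 degrees. 45 to 170 g.
- nail_short: short iron nail, rust brown, 80 mm long; square shank 10 mm thick, 5 to 8 mm over the last 30 % at the tip; square plate head 22 x 22 x 6 mm; starts alone on the bare table. Origin: mid-length on the shank's axis, 8 mm above the surface under it; x level along the nail from head to tip, z up. The shank slopes down to the tip by 2 to 5 degrees. 45 to 170 g.
- t_nail: look-alike to leave: rust-brown iron nail with a T head, 130 mm long, 10 mm thick; head a cross bar 38 mm wide, 10 mm high, no plate; on the sorting board under the bar. Origin on the shank's axis mid-length, 5 mm above the surface; x towards the tip.
- pin: look-alike to leave: rust-brown headless straight iron pin, 120 mm long, 10 mm thick, thinner at one end; alone on the bare table. Origin on its axis mid-length, 5 mm above the table; x towards the thin end.
- slot_long: long compartment of the finds tray: fixed open card insert, inside 174 mm (x) by 66 mm (y), walls 2.5 mm thick, 18 mm high. Origin: centre of its underside, 4 mm above the table; inner floor 2 mm above the origin. The three lie side by side, parallel, 74 mm apart, in any order, in a shallow card tray (200 x 232 mm, rim 22 mm above the table).
- slot_medium: medium compartment of the finds tray: fixed open card insert, inside 139 mm (x) by 66 mm (y), walls 2.5 mm thick, 18 mm high. Origin: centre of its underside, 4 mm above the table; inner floor 2 mm above the origin. The three lie side by side, parallel, 74 mm apart, in any order, in a shallow card tray (200 x 232 mm, rim 22 mm above the table).
- slot_short: short compartment of the finds tray: fixed open card insert, inside 104 mm (x) by 66 mm (y), walls 2.5 mm thick, 18 mm high. Origin: centre of its underside, 4 mm above the table; inner floor 2 mm above the origin. The three lie side by side, parallel, 74 mm apart, in any order, in a shallow card tray (200 x 232 mm, rim 22 mm above the table).

How it is judged:
By the outcome, as a careful person would: the job done as asked, in the order asked, and still so for the second after the job is handed in, with the robot touching nothing.
It also fails if it takes over 102 s, if anything falls off the work surface, if the arm or the gripper's body presses on something with over 40 N, if the wrist force passes 120 N, or if a joint passes its speed limit or range.

## Working session

There is one attempt and no reset: what is moved stays moved. The work goes in short steps, Python scripts to look and compute and a shell command to move; the robot and the scene stay as the last step left them, time stands still between calls to the robot, and variables do not carry over. Pictures are saved under pics/ and viewed, about 12 in all and at most 16, crops included, and the job is handed in when it is done.

```bash
ls; mkdir -p pics; python3 - <<'E'
from cell import monitor, viewer, manip
import cv2
print(monitor.read_state()); print(manip.finger_overhang)
for n in ("top","side"):
    c=viewer.camera(n); cv2.imwrite(f"pics/{n}0.png",cv2.resize(c["color"][:,:,::-1],(800,600),interpolation=cv2.INTER_CUBIC))
    print({k:v for k,v in c.items() if k!="color"})
E
```

```text
pics
{'clock': 0.0, 'joints': array([-1.34261015e+00,  3.00472841e-01,  1.52157209e+00,  1.38807396e-05,
        1.32068422e+00, -6.65969782e-02]), 'qd': array([-1.20499524e-03, -2.27629120e-04, -3.90178597e-05,  8.87461022e-04,
       -3.94415383e-04,  5.14061140e-04]), 'effort': array([ 3.25051100e-03, -5.31797647e+01, -3.52730727e+01,  7.08293659e-02,
        2.42868107e-02, -9.35314324e-05]), 'eef_pos': array([ 159.73923154, -526.03517087,  212.88916878]), 'eef_rot': array([-1.57070728e+00,  1.13308509e-03, -1.27601657e+00]), 'wrist_force': array([ 0.51141039,  0.37139918, -0.68417575]), 'moment': array([ 0.0011764 ,  0.01235893, -0.02131485]), 'finger_gap': 93.94513716362817}
8.0
{'vertical_fov': 42.52575026456224, 'cx': 271.14721720813446, 'cy': 211.73909649586653, 'rvec': array([ 2.10598333, -2.14947276,  0.17462159]), 'tvec': array([  17.03080524,  563.76265181, 1283.66603645])}
{'vertical_fov': 52.77363083598975, 'cx': 283.2529274018342, 'cy': 204.20554055403716, 'rvec': array([ 0.74733328, -2.67754222,  0.98000865]), 'tvec': array([459.65515447, 253.87895322, 839.95798038])}
```

View pics/top0.png

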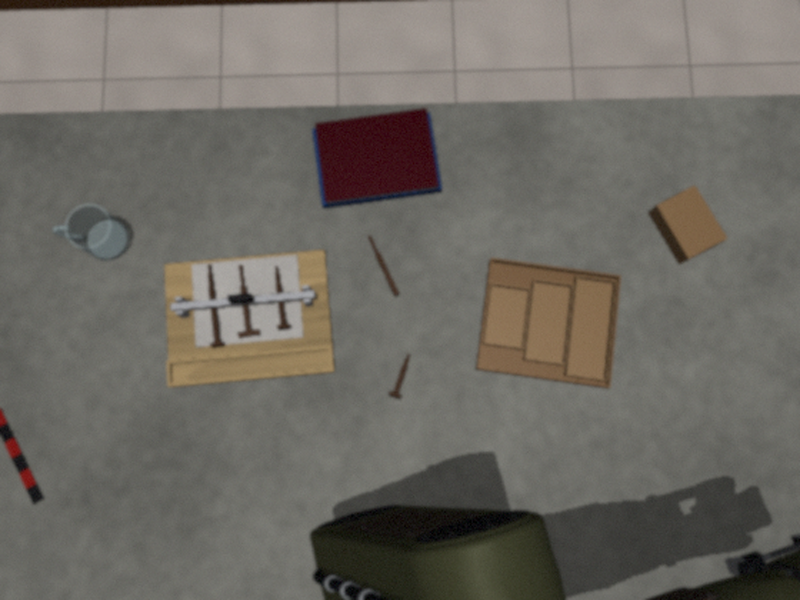

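View pics/side0.png

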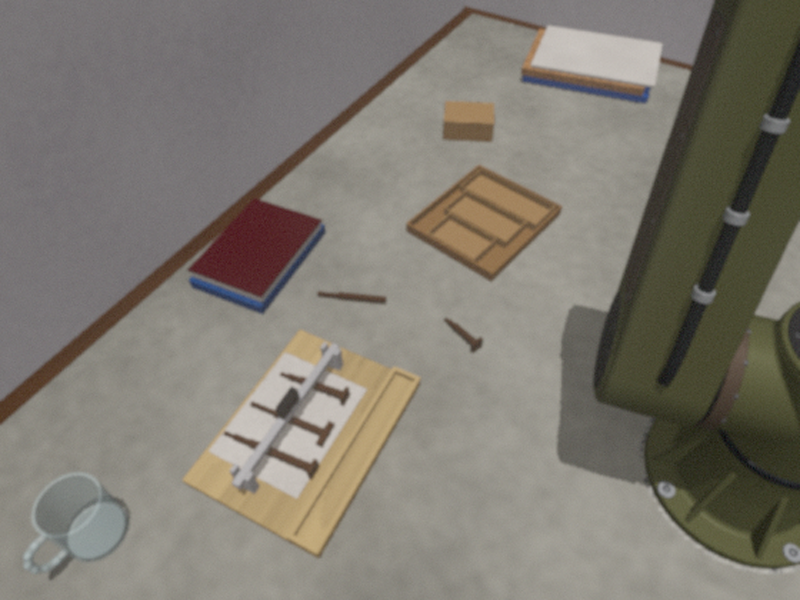

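The top picture shows the board at about (165-333, 250-387), with the long nail on the left, the T nail in the middle and the medium nail on the right, all under the bar. The short nail is at (400,375) and the pin at (385,265). The tray is at (477-620, 260-387), with its compartments running short, medium, long from left to right. I'll enlarge both areas.

```bash
cat > h.py <<'E'
import numpy as np, cv2
from cell import monitor, viewer
def cam(n):
    c=viewer.camera(n); h,w=c["color"].shape[:2]
    f=h/2/np.tan(np.radians(c["vertical_fov"])/2)
    c["K"]=np.array([[f,0,c["cx"]],[0,f,c["cy"]],[0,0,1]]); c["R"]=cv2.Rodrigues(c["rvec"])[0]
    return c
def world(c,uv,z):
    d=c["R"].T@np.linalg.solve(c["K"],[uv[0],uv[1],1]); o=-c["R"].T@c["tvec"]
    return (o+d*(z-o[2])/d[2])
def proj(c,p): return cv2.projectPoints(np.array(p,float).reshape(-1,1,3),c["rvec"],c["tvec"],c["K"],None)[0][:,0]
def crop(c,x0,y0,x1,y1,s,name):
    cv2.imwrite("pics/"+name,cv2.resize(c["color"][y0:y1,x0:x1,::-1],None,fx=s,fy=s,interpolation=cv2.INTER_CUBIC))
def cw(c,uv,x0,y0,s,z): # crop pixel -> world
    return world(c,((uv[0]+.5)/s-.5+x0,(uv[1]+.5)/s-.5+y0),z)
def need(p,yaw,roll=-np.pi/2):
    """shift in tool axes (cm) and spin from current pose, target TCP p, tool x yaw (deg) mod 180"""
    from scipy.spatial.transform import Rotation as Ro
    s=monitor.read_state(); R=Ro.from_euler("xyz",s["eef_rot"]).as_matrix()
    d=R.T@(np.array(p)-s["eef_pos"])/10
    cur=np.degrees(np.arctan2(R[1,0],R[0,0])); a=(yaw-cur+90)%180-90
    return np.round(d,2),"spin",round(-a,1),"alt",round(-a+180*np.sign(a),1),"j6",s["joints"][5]
E
python3 - <<'E'
from h import *
c=cam("top"); crop(c,110,165,310,295,4,"t1.png"); crop(c,325,175,445,280,6,"t2.png")
E
```

```text
(no output)
```

View pics/t1.png

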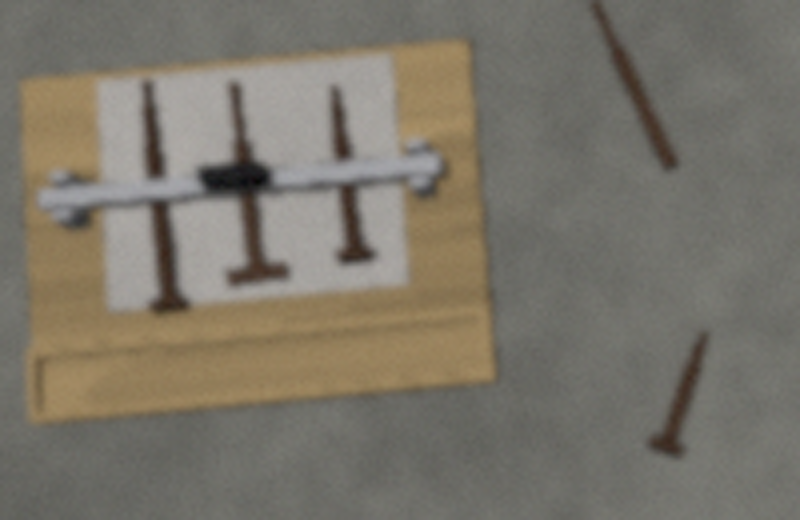

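View pics/t2.png

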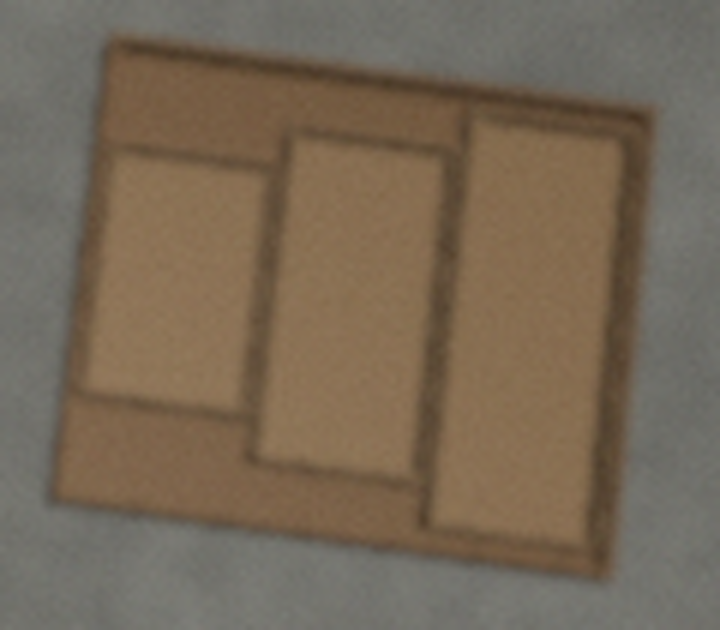

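Crop 1 has the handle at (235,177), the long nail from head (168,303) to tip (148,82), the medium from (355,255) to (335,88), and the short from (667,445) to (704,335). Crop 2 shows the three compartments clearly.

```bash
cat > m1.py <<'E'
from h import *
c=cam("top"); A=lambda u,z: cw(c,u,110,165,4,z); B=lambda u,z: cw(c,u,325,175,6,z)
print("cam",-c["R"].T@c["tvec"])
bc=[A((20,80),12),A((468,42),12),A((495,378),22),A((30,420),22)]
print("board",np.round(bc,0).tolist())
# fit board pose: local corners (x up-image=+x, y left=+y)
loc=np.array([[107,145],[107,-145],[-115,-145],[-115,145]],float); w=np.array(bc)[:,:2]
a=loc-loc.mean(0); b=w-w.mean(0); th=np.arctan2((a[:,0]*b[:,1]-a[:,1]*b[:,0]).sum(),(a*b).sum())
Rm=np.array([[np.cos(th),-np.sin(th)],[np.sin(th),np.cos(th)]]); t=w.mean(0)-Rm@loc.mean(0)
print("board origin",t,np.degrees(th),"res",np.round(w-(loc@Rm.T+t),1).tolist())
for n,l in dict(bar=(20,0),trough=(-92,0),br1=(20,-110),br2=(20,110)).items(): print(n,Rm@np.array(l)+t)
print("handle seen",A((235,177),78), "barends",A((40,200),50),A((440,160),50))
for n,h,tp,z in [("long",(168,303),(148,82),12),("med",(355,255),(335,88),12),("short",(667,445),(704,335),0),("T",(257,272),(235,83),12)]:
    H=A(h,z+11);T=A(tp,z+5);d=T-H; print(n,H.round(1),T.round(1),"mid",((H+T)/2).round(1),"ang",np.degrees(np.arctan2(d[1],d[0])).round(1),"len",np.linalg.norm(d).round(1))
for n,q in dict(short=[(110,155),(268,168),(245,412),(82,395)],medium=[(290,135),(443,152),(415,478),(255,465)],long=[(470,120),(625,135),(590,545),(428,527)]).items():
    p=np.array([B(u,12) for u in q]); d=p[0]+p[1]-p[2]-p[3]
    print(n,p.mean(0).round(1),"ang",np.degrees(np.arctan2(d[1],d[0])).round(1),"len",np.linalg.norm(d)/2,"w",np.linalg.norm(p[0]+p[3]-p[1]-p[2])/2)
hp=[222,0]
E
python3 m1.py
```

```text
cam [ 335.95157647   -3.04971131 1361.26562675]
board [[650.0, 406.0, 12.0], [668.0, 118.0, 12.0], [451.0, 102.0, 22.0], [431.0, 390.0, 22.0]]
board origin [554.03518452 254.44597477] 3.995334178836127 res [[-1.1, -0.4], [-2.6, 1.0], [1.8, -0.0], [1.9, -0.7]]
bar [573.98657907 255.83947953]
trough [462.25876959 248.03585288]
br1 [581.65085524 146.10680951]
br2 [566.32230289 365.57214956]
handle seen [571.22759739 253.89012116  78.        ] barends [564.49804341 379.97761784  50.        ] [584.33565521 132.60614184  50.        ]
long [502.2 305.8  23. ] [645.3 322.6  17. ] mid [573.7 314.2  20. ] ang 6.7 len 144.2
med [530.  188.9  23. ] [638.8 202.9  17. ] mid [584.4 195.9  20. ] ang 7.3 len 109.8
short [408.3  -4.1  11. ] [477.1 -28.9   5. ] mid [442.7 -16.5   8. ] ang -19.8 len 73.3
T [520.6 250.3  23. ] [643.4 266.9  17. ] mid [582.  258.6  20. ] ang 7.7 len 124.1
short [ 540.8 -202.9   12. ] ang -8.5 len 103.92024306307499 w 67.60476905016223
medium [ 528.9 -275.7   12. ] ang -8.5 len 140.40765405485334 w 65.71003763289217
long [ 517.4 -349.4   12. ] ang -9.0 len 174.50235930827742 w 66.36234927857059
```

```bash
python3 -c "
from h import *
print(need((572.5,255,110),4))"
```

```text
(array([-62.75,  10.36,  62.19]), 'spin', np.float64(-77.1), 'alt', np.float64(102.9), 'j6', np.float64(-0.06660395077300571))
```

```bash
python3 -m jog '[{"grip":6,"dx":-20,"dy":3,"dz":20,"spin":-25},{"grip":6,"dx":-20,"dy":3,"dz":20,"spin":-25},{"grip":6,"dx":-20,"dy":3,"dz":20,"spin":-25},{"grip":6,"dx":-20,"dy":3,"dz":20,"spin":-25},{"grip":6,"dx":-20,"dy":3,"dz":20,"spin":-25},{"grip":6,"dx":-62.75,"dy":5,"dz":62.2,"spin":-77},{"grip":6,"dx":-62.75,"dy":5,"dz":62.2,"spin":-77},{"grip":6,"dx":-62.75,"dy":5,"dz":62.2,"spin":-77},{"grip":6,"dx":-62.75,"dy":5,"dz":62.2,"spin":-77},{"grip":6,"dx":-62.75,"dy":5,"dz":62.2,"spin":-77},{"grip":6,"dx":-62.75,"dy":5,"dz":62.2,"spin":-77},{"grip":6,"dx":-62.75,"dy":5,"dz":62.2,"spin":-77},{"grip":6,"dx":-62.75,"dy":5,"dz":62.2,"spin":-77},{"grip":6,"dx":-62.75,"dy":5,"dz":62.2,"spin":-77},{"grip":6,"dx":-62.75,"dy":5,"dz":62.2,"spin":-77},{"grip":6,"dx":-62.75,"dy":5,"dz":62.2,"spin":-77},{"grip":6,"dx":-62.75,"dy":5,"dz":62.2,"spin":-77},{"grip":6,"dx":-62.75,"dy":5,"dz":62.2,"spin":-77}]' 30; python3 -c "
from h import *
print(need((572.5,255,54),4)); c=cam('side'); crop(c,120,200,320,390,4,'s1.png')"
```

```text
clock: 2.45
eef_pos: [572.5, 253.9, 163.8]
eef_rot: [-1.571, -0.0, 0.067]
wrist_force: [0.1, 0.7, 0.2]
finger_gap: 59.9
(array([ 0.  , 10.98,  0.11]), 'spin', np.float64(-0.2), 'alt', np.float64(179.8), 'j6', np.float64(0.2921510080809042))
```

View pics/s1.png

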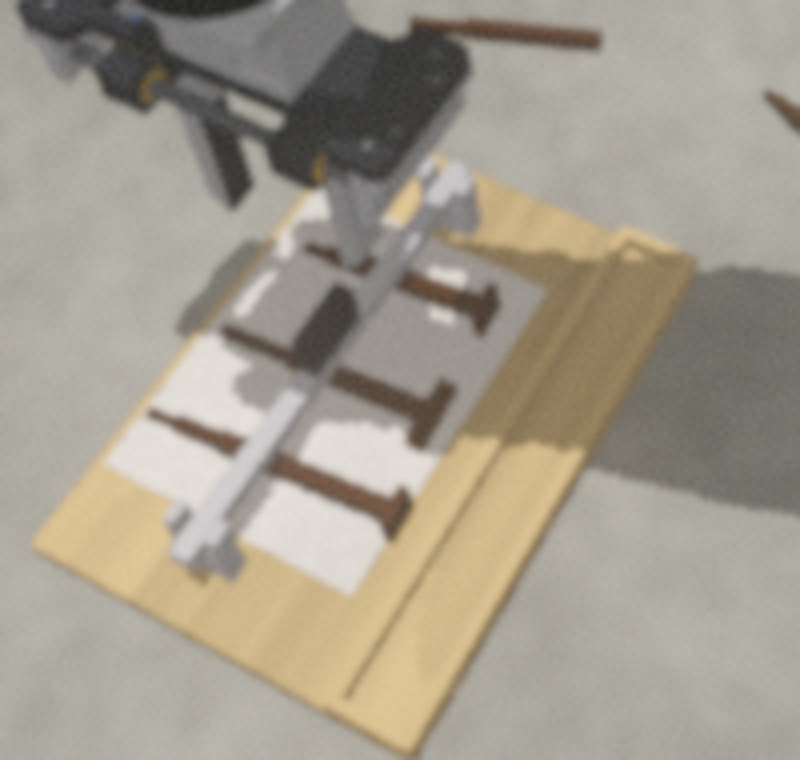

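The fingers straddle the black tab at crop (325,325) and both nails with plate heads are confirmed. Next: descend, grip and lift.

```bash
python3 -m jog '[{"grip":6,"dy":5,"dz":0.1},{"grip":6,"dy":8,"dz":0.1},{"grip":6,"dy":10,"dz":0.1},{"grip":6,"dy":11,"dz":0.1},{"grip":6,"dy":11,"dz":0.1},{"grip":0.5,"dy":11,"dz":0.1},{"grip":0.5,"dy":11,"dz":0.1},{"grip":0.5,"dy":11,"dz":0.1},{"grip":0.5,"dy":11,"dz":0.1},{"grip":0.5,"dy":11,"dz":0.1},{"grip":0.5,"dy":11,"dz":0.1},{"grip":0.5,"dy":11,"dz":0.1},{"grip":0.5,"dy":11,"dz":0.1}]' 25
```

```text
validation failed for argument at $[0]...
```

```bash
python3 -m jog '[{"grip":6,"dx":0,"dy":5,"dz":0.1,"spin":0},{"grip":6,"dx":0,"dy":8,"dz":0.1,"spin":0},{"grip":6,"dx":0,"dy":10,"dz":0.1,"spin":0},{"grip":6,"dx":0,"dy":11,"dz":0.1,"spin":0},{"grip":6,"dx":0,"dy":11,"dz":0.1,"spin":0},{"grip":0.5,"dx":0,"dy":11,"dz":0.1,"spin":0},{"grip":0.5,"dx":0,"dy":11,"dz":0.1,"spin":0},{"grip":0.5,"dx":0,"dy":11,"dz":0.1,"spin":0},{"grip":0.5,"dx":0,"dy":11,"dz":0.1,"spin":0},{"grip":0.5,"dx":0,"dy":11,"dz":0.1,"spin":0},{"grip":0.5,"dx":0,"dy":11,"dz":0.1,"spin":0},{"grip":0.5,"dx":0,"dy":11,"dz":0.1,"spin":0}]' 25
```

```text
clock: 4.0
eef_pos: [572.6, 255.9, 53.5]
eef_rot: [-1.571, -0.0, 0.068]
wrist_force: [-0.2, 0.9, 1.4]
finger_gap: 11.9
```

```bash
python3 -m jog '[{"grip":0.5,"dx":0,"dy":-1,"dz":0,"spin":0},{"grip":0.5,"dx":0,"dy":-2.5,"dz":0,"spin":0},{"grip":0.5,"dx":0,"dy":-4,"dz":0,"spin":0},{"grip":0.5,"dx":0,"dy":-4.5,"dz":0,"spin":0},{"grip":0.5,"dx":-2,"dy":-4.5,"dz":0,"spin":0},{"grip":0.5,"dx":-4.5,"dy":-4.5,"dz":0,"spin":0},{"grip":0.5,"dx":-7.5,"dy":-4.5,"dz":0,"spin":0},{"grip":0.5,"dx":-9.5,"dy":-4.5,"dz":0,"spin":0},{"grip":0.5,"dx":-11.2,"dy":-4.5,"dz":0,"spin":0},{"grip":0.5,"dx":-11.2,"dy":-4.5,"dz":0,"spin":0},{"grip":0.5,"dx":-11.2,"dy":-2,"dz":0,"spin":0},{"grip":0.5,"dx":-11.2,"dy":0,"dz":0,"spin":0},{"grip":0.5,"dx":-11.2,"dy":1,"dz":0,"spin":0},{"grip":0.5,"dx":-11.2,"dy":1,"dz":0,"spin":0}]'; python3 -c "
from h import *
c=cam('side'); crop(c,120,200,320,390,4,'s2.png')"
```

```text
clock: 5.75
eef_pos: [461.0, 248.2, 43.2]
eef_rot: [-1.571, 0.001, 0.068]
wrist_force: [-0.4, 0.7, -0.8]
finger_gap: 12.0
```

View pics/s2.png

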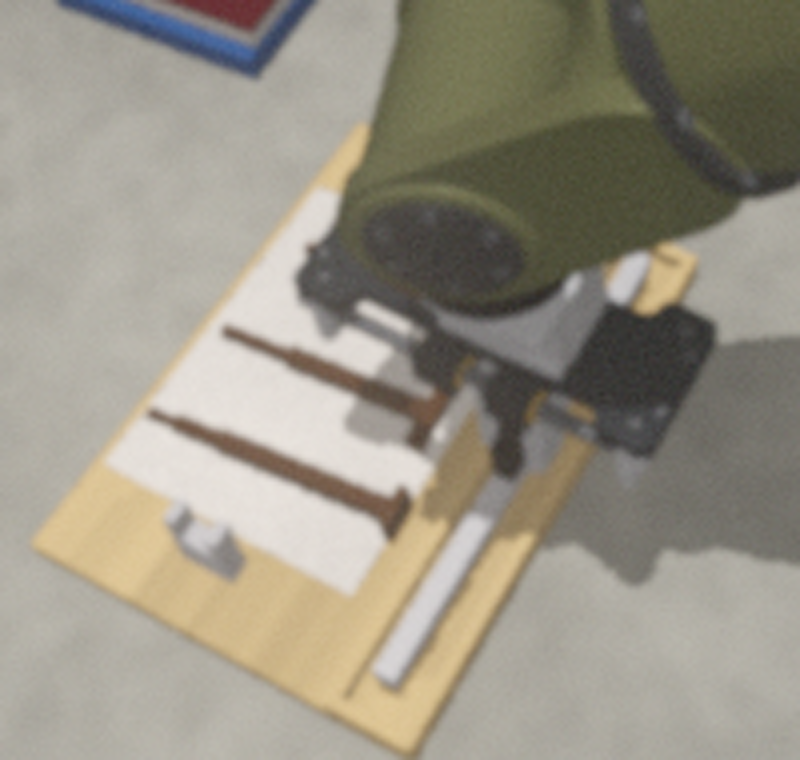

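The bar is over the trough, with its near end at crop (395,675) between the rims. To keep the fingertips above the rims I'll lower it until the tips are just clear (about a 3.5 mm drop), open slightly, then rise.

```bash
python3 -m jog '[{"grip":0.5,"dx":0,"dy":0.6,"dz":0,"spin":0},{"grip":0.5,"dx":0,"dy":1.2,"dz":0,"spin":0},{"grip":0.5,"dx":0,"dy":1.2,"dz":0,"spin":0},{"grip":0.5,"dx":0,"dy":1.2,"dz":0,"spin":0},{"grip":1.8,"dx":0,"dy":1.2,"dz":0,"spin":0},{"grip":1.8,"dx":0,"dy":1.2,"dz":0,"spin":0},{"grip":1.8,"dx":0,"dy":1.2,"dz":0,"spin":0},{"grip":3,"dx":0,"dy":1.2,"dz":0,"spin":0},{"grip":3,"dx":0,"dy":1.2,"dz":0,"spin":0},{"grip":3,"dx":0,"dy":0,"dz":0,"spin":0},{"grip":3,"dx":0,"dy":-2,"dz":0,"spin":0},{"grip":3,"dx":0,"dy":-5,"dz":0,"spin":0},{"grip":3,"dx":0,"dy":-8,"dz":0,"spin":0},{"grip":3,"dx":0,"dy":-10,"dz":0,"spin":0}]'; python3 -c "
from h import *
for a in (-13,-20,160): pass
print('med',need((576,195,60),7.3+90)); print('long',need((564,313,60),6.7+90)); print('short',need((437,-14.5,60),-19.8+90))"
```

```text
clock: 7.55
eef_pos: [461.1, 248.5, 145.8]
eef_rot: [-1.57, -0.002, 0.068]
wrist_force: [-0.4, 0.2, -0.5]
finger_gap: 29.7
med (array([11.08,  8.6 , -6.12]), 'spin', np.float64(86.6), 'alt', np.float64(-93.4), 'j6', np.float64(0.3563130359641838))
long (array([10.69,  8.6 ,  5.73]), 'spin', np.float64(87.2), 'alt', np.float64(-92.8), 'j6', np.float64(0.3563130359641838))
short (array([ -4.21,   8.55, -26.08]), 'spin', np.float64(-66.3), 'alt', np.float64(113.7), 'j6', np.float64(0.3563130359641838))
```

```bash
python3 -m jog '[{"grip":3,"dx":5.5,"dy":0,"dz":-3,"spin":20},{"grip":3,"dx":11.1,"dy":0,"dz":-6.1,"spin":86.6},{"grip":3,"dx":11.1,"dy":0,"dz":-6.1,"spin":86.6},{"grip":3,"dx":11.1,"dy":0,"dz":-6.1,"spin":86.6},{"grip":3,"dx":11.1,"dy":0,"dz":-6.1,"spin":86.6},{"grip":3,"dx":11.1,"dy":0,"dz":-6.1,"spin":86.6},{"grip":3,"dx":11.1,"dy":0,"dz":-6.1,"spin":86.6},{"grip":3,"dx":11.1,"dy":0,"dz":-6.1,"spin":86.6},{"grip":3,"dx":11.1,"dy":0,"dz":-6.1,"spin":86.6},{"grip":3,"dx":11.1,"dy":0,"dz":-6.1,"spin":86.6},{"grip":3,"dx":11.1,"dy":0,"dz":-6.1,"spin":86.6},{"grip":3,"dx":11.1,"dy":5,"dz":-6.1,"spin":86.6},{"grip":3,"dx":11.1,"dy":9,"dz":-6.1,"spin":86.6},{"grip":3,"dx":11.1,"dy":9,"dz":-6.1,"spin":86.6}]'; python3 -c "
from h import *
print(need((576.5,195,22.5),97.3)); c=cam('side'); crop(c,140,180,340,330,4,'s3.png')"
```

```text
clock: 9.3
eef_pos: [574.2, 194.5, 51.0]
eef_rot: [-1.576, -0.001, -1.442]
wrist_force: [0.1, 0.5, 0.2]
finger_gap: 30.0
(array([-0.02,  2.85,  0.24]), 'spin', np.float64(0.1), 'alt', np.float64(-179.9), 'j6', np.float64(1.708489758575291))
```

View pics/s3.png

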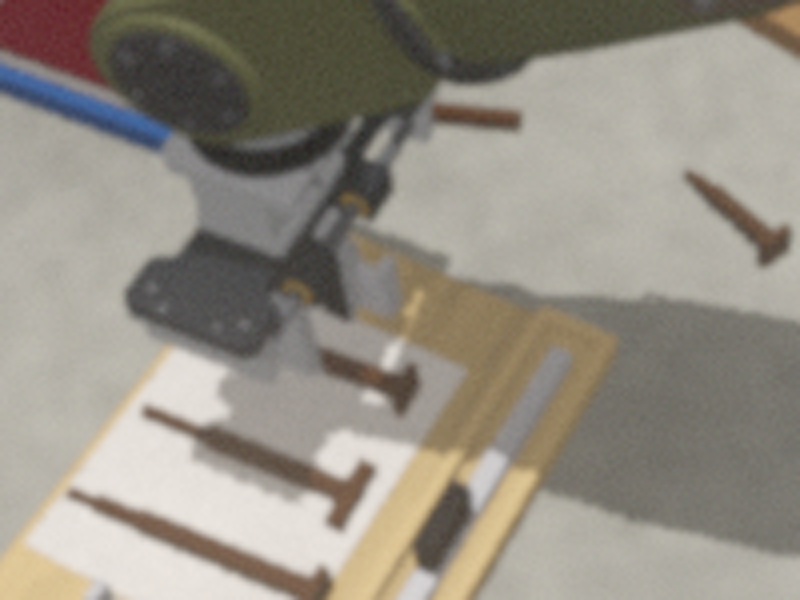

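The bar lies in the trough with its handle up, at crop (440,520). The jaws straddle the medium nail. Now I grip it and lift.

```bash
python3 -m jog '[{"grip":3,"dx":0,"dy":1.5,"dz":0.2,"spin":0},{"grip":3,"dx":0,"dy":2.85,"dz":0.2,"spin":0},{"grip":3,"dx":0,"dy":2.85,"dz":0.2,"spin":0},{"grip":0.3,"dx":0,"dy":2.85,"dz":0.2,"spin":0},{"grip":0.3,"dx":0,"dy":2.85,"dz":0.2,"spin":0},{"grip":0.3,"dx":0,"dy":2.85,"dz":0.2,"spin":0},{"grip":0.3,"dx":0,"dy":2.85,"dz":0.2,"spin":0},{"grip":0.3,"dx":0,"dy":2.85,"dz":0.2,"spin":0},{"grip":0.3,"dx":0,"dy":2.85,"dz":0.2,"spin":0},{"grip":0.3,"dx":0,"dy":2.85,"dz":0.2,"spin":0},{"grip":0.3,"dx":0,"dy":2,"dz":0.2,"spin":0},{"grip":0.3,"dx":0,"dy":0,"dz":0.2,"spin":0},{"grip":0.3,"dx":0,"dy":-2,"dz":0.2,"spin":0},{"grip":0.3,"dx":0,"dy":-5,"dz":0.2,"spin":0},{"grip":0.3,"dx":0,"dy":-7,"dz":0.2,"spin":0},{"grip":0.3,"dx":0,"dy":-7,"dz":0.2,"spin":0}]' 40; python3 -c "
from h import *
# place: slot medium centre (528.9,-275.7), yaw -8.5; grasp 8mm toward head (-x)
print(need((521,-274.5,60),81.4)); print(monitor.read_state()['wrist_force'])
c=cam('side'); crop(c,140,140,340,290,4,'s4.png')"
```

```text
clock: 11.35
eef_pos: [578.5, 195.5, 126.0]
eef_rot: [-1.567, 0.001, -1.443]
wrist_force: [0.2, 0.4, -1.3]
finger_gap: 9.3
(array([ 45.89,   6.53, -11.7 ]), 'spin', np.float64(15.9), 'alt', np.float64(-164.1), 'j6', np.float64(1.7093299582703236))
[ 0.199401    0.4060453  -1.27401194]
```

View pics/s4.png

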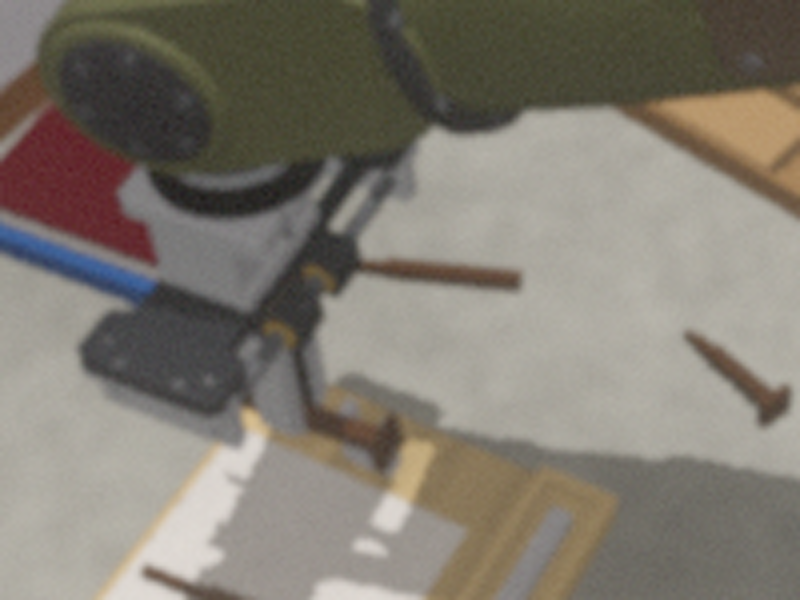

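The medium nail is held, with its head at crop (390,440) and roughly level. I carry it to the medium compartment.

```bash
python3 -m jog '[{"grip":0.3,"dx":3,"dy":0,"dz":-0.5,"spin":1},{"grip":0.3,"dx":8,"dy":0,"dz":-1.5,"spin":3},{"grip":0.3,"dx":13,"dy":0,"dz":-3,"spin":5},{"grip":0.3,"dx":18,"dy":0,"dz":-4,"spin":7},{"grip":0.3,"dx":23,"dy":0,"dz":-5.5,"spin":9},{"grip":0.3,"dx":28,"dy":0,"dz":-7,"spin":11},{"grip":0.3,"dx":33,"dy":0,"dz":-8,"spin":13},{"grip":0.3,"dx":38,"dy":0,"dz":-9.5,"spin":15},{"grip":0.3,"dx":43,"dy":0,"dz":-11,"spin":15.9},{"grip":0.3,"dx":45.9,"dy":0,"dz":-11.6,"spin":15.9},{"grip":0.3,"dx":45.9,"dy":3,"dz":-11.6,"spin":15.9},{"grip":0.3,"dx":45.9,"dy":6,"dz":-11.6,"spin":15.9},{"grip":0.3,"dx":45.9,"dy":6.5,"dz":-11.6,"spin":15.9},{"grip":0.3,"dx":45.9,"dy":6.5,"dz":-11.6,"spin":15.9},{"grip":0.3,"dx":45.9,"dy":6.5,"dz":-11.6,"spin":15.9}]'; python3 -c "
from h import *
print(need((522,-274.7,22),81.4)); c=cam('side'); crop(c,270,80,410,200,5,'s5.png')"
```

```text
clock: 13.28
eef_pos: [521.4, -275.0, 59.6]
eef_rot: [-1.569, -0.001, -1.721]
wrist_force: [0.5, 0.3, -1.4]
finger_gap: 9.5
(array([-0.04,  3.76,  0.05]), 'spin', np.float64(0.0), 'alt', np.float64(-180.0), 'j6', np.float64(1.1734232551804062))
```

View pics/s5.png

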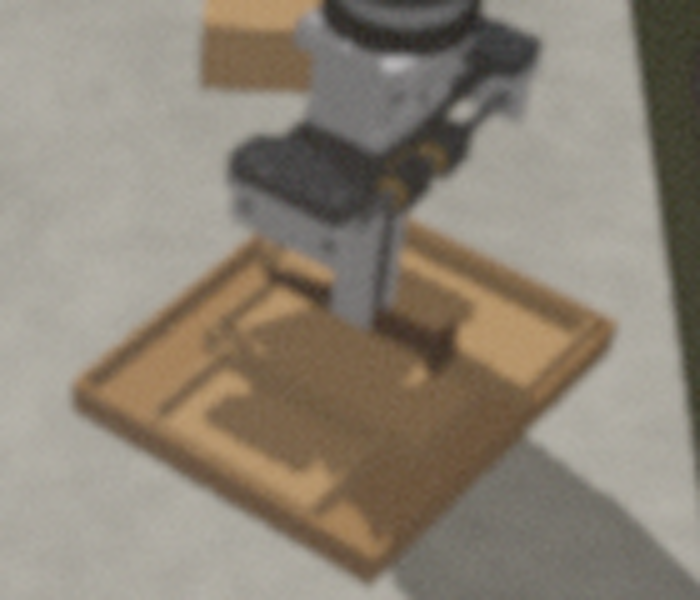

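The nail hovers over the tray from tip (270,275) to head (440,345), level, and the metric position agrees with the medium compartment. Lower it and release.

```bash
python3 -m jog '[{"grip":0.3,"dx":0,"dy":1.5,"dz":0.1,"spin":0},{"grip":0.3,"dx":0,"dy":3,"dz":0.1,"spin":0},{"grip":0.3,"dx":0,"dy":3.7,"dz":0.1,"spin":0},{"grip":0.3,"dx":0,"dy":3.7,"dz":0.1,"spin":0},{"grip":2.4,"dx":0,"dy":3.7,"dz":0.1,"spin":0},{"grip":2.4,"dx":0,"dy":3.7,"dz":0.1,"spin":0},{"grip":2.4,"dx":0,"dy":3.7,"dz":0.1,"spin":0},{"grip":2.4,"dx":0,"dy":2,"dz":0.1,"spin":0},{"grip":2.4,"dx":0,"dy":-1,"dz":0.1,"spin":0},{"grip":3,"dx":0,"dy":-5,"dz":0.1,"spin":0},{"grip":3,"dx":0,"dy":-7,"dz":0.1,"spin":0},{"grip":3,"dx":0,"dy":-7,"dz":0.1,"spin":0},{"grip":3,"dx":0,"dy":-7,"dz":0.1,"spin":0}]'; python3 -c "
from h import *
print('long',need((564,313,60),6.7+90)); print('short',need((437,-14.5,60),-19.8+90))"
```

```text
clock: 14.95
eef_pos: [521.5, -274.8, 127.9]
eef_rot: [-1.572, 0.0, -1.721]
wrist_force: [-0.1, -0.2, 0.1]
finger_gap: 30.1
long (array([-58.75,   6.81,  -4.6 ]), 'spin', np.float64(-15.3), 'alt', np.float64(164.7), 'j6', np.float64(1.1740826884056526))
short (array([-24.47,   6.81, -12.25]), 'spin', np.float64(11.2), 'alt', np.float64(-168.8), 'j6', np.float64(1.1740826884056526))
```

```bash
python3 -m jog '[{"grip":3,"dx":-5,"dy":0,"dz":-3,"spin":3},{"grip":3,"dx":-24.5,"dy":0,"dz":-12.2,"spin":11.2},{"grip":3,"dx":-24.5,"dy":0,"dz":-12.2,"spin":11.2},{"grip":3,"dx":-24.5,"dy":0,"dz":-12.2,"spin":11.2},{"grip":3,"dx":-24.5,"dy":0,"dz":-12.2,"spin":11.2},{"grip":3,"dx":-24.5,"dy":0,"dz":-12.2,"spin":11.2},{"grip":3,"dx":-24.5,"dy":3,"dz":-12.2,"spin":11.2},{"grip":3,"dx":-24.5,"dy":7,"dz":-12.2,"spin":11.2},{"grip":3,"dx":-24.5,"dy":8,"dz":-12.2,"spin":11.2},{"grip":3,"dx":-24.5,"dy":8,"dz":-12.2,"spin":11.2},{"grip":3,"dx":-24.5,"dy":8,"dz":-12.2,"spin":11.2}]'; python3 -c "
from h import *
print(need((437.5,-14.6,11),-19.8+90)); c=cam('side'); crop(c,240,80,400,260,4,'s6.png')"
```

```text
clock: 16.32
eef_pos: [438.7, -14.8, 49.5]
eef_rot: [-1.569, 0.0, -1.917]
wrist_force: [0.2, -0.6, 0.0]
finger_gap: 30.5
(array([ 0.03,  3.85, -0.12]), 'spin', np.float64(-0.0), 'alt', np.float64(180.0), 'j6', np.float64(1.7997158876370731))
```

View pics/s6.png

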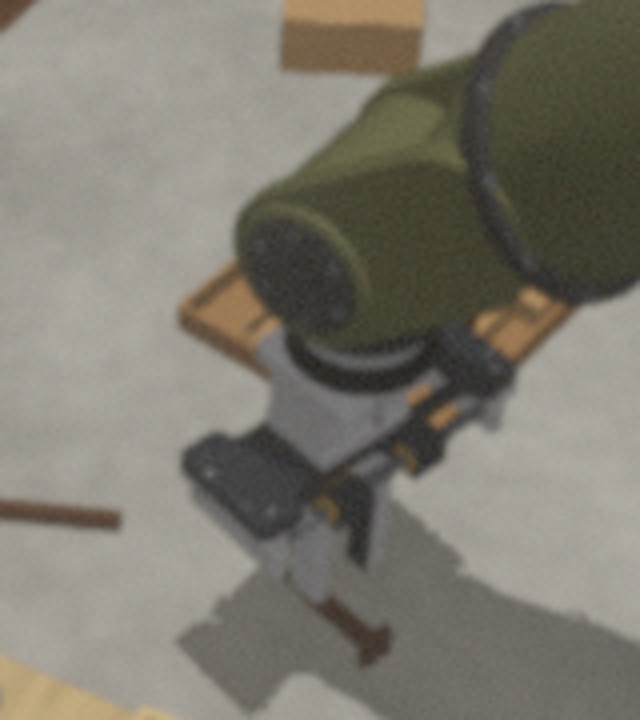

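The jaws straddle the short nail, with its head at crop (375,645). Grip and lift.

```bash
python3 -m jog '[{"grip":3,"dx":0,"dy":2,"dz":-0.1,"spin":0},{"grip":3,"dx":0,"dy":3.8,"dz":-0.1,"spin":0},{"grip":3,"dx":0,"dy":3.8,"dz":-0.1,"spin":0},{"grip":0.3,"dx":0,"dy":3.8,"dz":-0.1,"spin":0},{"grip":0.3,"dx":0,"dy":3.8,"dz":-0.1,"spin":0},{"grip":0.3,"dx":0,"dy":3.8,"dz":-0.1,"spin":0},{"grip":0.3,"dx":0,"dy":3.8,"dz":-0.1,"spin":0},{"grip":0.3,"dx":0,"dy":3.8,"dz":-0.1,"spin":0},{"grip":0.3,"dx":0,"dy":3.8,"dz":-0.1,"spin":0},{"grip":0.3,"dx":0,"dy":2,"dz":-0.1,"spin":0},{"grip":0.3,"dx":0,"dy":-1,"dz":-0.1,"spin":0},{"grip":0.3,"dx":0,"dy":-4,"dz":-0.1,"spin":0},{"grip":0.3,"dx":0,"dy":-5,"dz":-0.1,"spin":0},{"grip":0.3,"dx":0,"dy":-5,"dz":-0.1,"spin":0}]' 40; python3 -c "
from h import *
print(need((535,-202,60),81.4))"
```

```text
clock: 18.12
eef_pos: [437.0, -14.1, 98.3]
eef_rot: [-1.57, 0.0, -1.917]
wrist_force: [-0.8, 0.2, -0.5]
finger_gap: 9.5
(array([14.36,  3.84, 15.59]), 'spin', np.float64(-11.2), 'alt', np.float64(168.8), 'j6', np.float64(1.8004523057904602))
```

```bash
python3 -m jog '[{"grip":0.3,"dx":2,"dy":0,"dz":2,"spin":-2},{"grip":0.3,"dx":5,"dy":0,"dz":5,"spin":-4},{"grip":0.3,"dx":8,"dy":0,"dz":8.5,"spin":-6},{"grip":0.3,"dx":11,"dy":0,"dz":12,"spin":-9},{"grip":0.3,"dx":14.4,"dy":0,"dz":15.6,"spin":-11.2},{"grip":0.3,"dx":14.4,"dy":0,"dz":15.6,"spin":-11.2},{"grip":0.3,"dx":14.4,"dy":3.8,"dz":15.6,"spin":-11.2},{"grip":0.3,"dx":14.4,"dy":3.8,"dz":15.6,"spin":-11.2},{"grip":0.3,"dx":14.4,"dy":3.8,"dz":15.6,"spin":-11.2}]'; python3 -c "
from h import *
print(need((535,-202,17),81.4)); c=cam('side'); crop(c,270,80,410,200,5,'s7.png')"
```

```text
clock: 19.25
eef_pos: [535.1, -202.0, 61.1]
eef_rot: [-1.571, 0.0, -1.721]
wrist_force: [-0.2, -0.4, -0.6]
finger_gap: 9.3
(array([-0.  ,  4.41, -0.01]), 'spin', np.float64(0.0), 'alt', np.float64(-180.0), 'j6', np.float64(1.29560327477863))
```

View pics/s7.png

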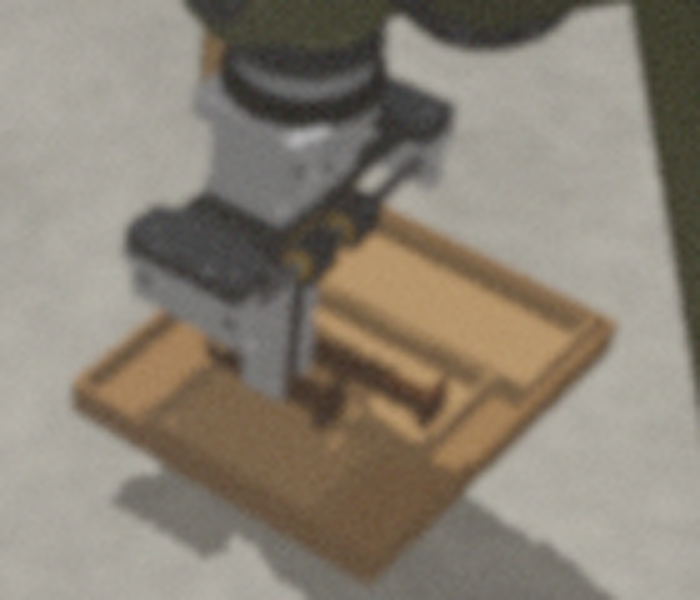

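The medium nail lies in its compartment, with its head at (430,400), and the short one hovers over its own. Lower and release, then rise.

```bash
python3 -m jog '[{"grip":0.3,"dx":0,"dy":2,"dz":0,"spin":0},{"grip":0.3,"dx":0,"dy":3.5,"dz":0,"spin":0},{"grip":0.3,"dx":0,"dy":4.4,"dz":0,"spin":0},{"grip":0.3,"dx":0,"dy":4.4,"dz":0,"spin":0},{"grip":0.3,"dx":0,"dy":4.4,"dz":0,"spin":0},{"grip":2.4,"dx":0,"dy":4.4,"dz":0,"spin":0},{"grip":2.4,"dx":0,"dy":4.4,"dz":0,"spin":0},{"grip":2.4,"dx":0,"dy":4.4,"dz":0,"spin":0},{"grip":2.4,"dx":0,"dy":2,"dz":0,"spin":0},{"grip":2.4,"dx":0,"dy":-1,"dz":0,"spin":0},{"grip":3,"dx":0,"dy":-5,"dz":0,"spin":0},{"grip":3,"dx":0,"dy":-7,"dz":0,"spin":0},{"grip":3,"dx":0,"dy":-7,"dz":0,"spin":0},{"grip":3,"dx":0,"dy":-7,"dz":0,"spin":0}]'; python3 -c "
from h import *
print('long',need((566,313.3,60),6.7+90)); c=cam('top'); crop(c,110,165,250,285,5,'t3.png')"
```

```text
clock: 21.05
eef_pos: [534.5, -202.3, 129.3]
eef_rot: [-1.572, 0.0, -1.721]
wrist_force: [-0.2, -0.5, -0.0]
finger_gap: 30.0
long (array([-51.45,   6.95,  -4.6 ]), 'spin', np.float64(-15.3), 'alt', np.float64(164.7), 'j6', np.float64(1.295213872494515))
```

View pics/t3.png

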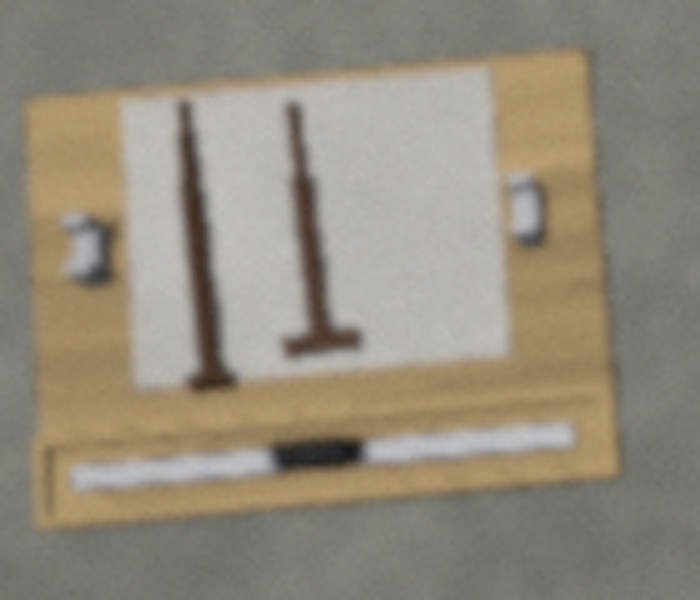

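The bar lies inside the trough with its handle up, and the long nail and T nail are undisturbed. Now the long nail.

```bash
python3 -m jog '[{"grip":3,"dx":-5,"dy":0,"dz":-1,"spin":-3},{"grip":3,"dx":-51.4,"dy":0,"dz":-4.6,"spin":-15.3},{"grip":3,"dx":-51.4,"dy":0,"dz":-4.6,"spin":-15.3},{"grip":3,"dx":-51.4,"dy":0,"dz":-4.6,"spin":-15.3},{"grip":3,"dx":-51.4,"dy":0,"dz":-4.6,"spin":-15.3},{"grip":3,"dx":-51.4,"dy":0,"dz":-4.6,"spin":-15.3},{"grip":3,"dx":-51.4,"dy":0,"dz":-4.6,"spin":-15.3},{"grip":3,"dx":-51.4,"dy":0,"dz":-4.6,"spin":-15.3},{"grip":3,"dx":-51.4,"dy":0,"dz":-4.6,"spin":-15.3},{"grip":3,"dx":-51.4,"dy":0,"dz":-4.6,"spin":-15.3},{"grip":3,"dx":-51.4,"dy":0,"dz":-4.6,"spin":-15.3},{"grip":3,"dx":-51.4,"dy":4,"dz":-4.6,"spin":-15.3},{"grip":3,"dx":-51.4,"dy":7,"dz":-4.6,"spin":-15.3},{"grip":3,"dx":-51.4,"dy":7,"dz":-4.6,"spin":-15.3},{"grip":3,"dx":-51.4,"dy":7,"dz":-4.6,"spin":-15.3}]'; python3 -c "
from h import *
print(need((565.5,313.2,23),96.7)); c=cam('side'); crop(c,120,200,320,350,4,'s8.png')"
```

```text
clock: 22.98
eef_pos: [567.2, 312.2, 62.0]
eef_rot: [-1.569, 0.0, -1.455]
wrist_force: [0.8, 0.1, -0.3]
finger_gap: 30.2
(array([-0.12,  3.9 , -0.16]), 'spin', np.float64(-0.1), 'alt', np.float64(179.9), 'j6', np.float64(1.9015404571889585))
```

View pics/s8.png

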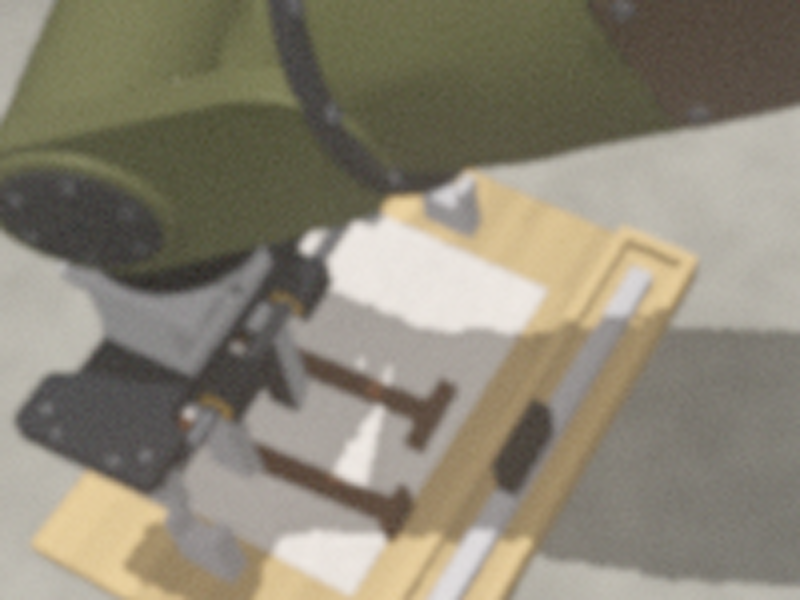

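The jaws straddle the long nail, with its head at crop (395,510). Grip and lift.

```bash
python3 -m jog '[{"grip":3,"dx":-0.1,"dy":2,"dz":-0.1,"spin":0},{"grip":3,"dx":-0.1,"dy":3.9,"dz":-0.1,"spin":0},{"grip":3,"dx":-0.1,"dy":3.9,"dz":-0.1,"spin":0},{"grip":0.3,"dx":-0.1,"dy":3.9,"dz":-0.1,"spin":0},{"grip":0.3,"dx":-0.1,"dy":3.9,"dz":-0.1,"spin":0},{"grip":0.3,"dx":-0.1,"dy":3.9,"dz":-0.1,"spin":0},{"grip":0.3,"dx":-0.1,"dy":3.9,"dz":-0.1,"spin":0},{"grip":0.3,"dx":-0.1,"dy":3.9,"dz":-0.1,"spin":0},{"grip":0.3,"dx":-0.1,"dy":3.9,"dz":-0.1,"spin":0},{"grip":0.3,"dx":-0.1,"dy":2,"dz":-0.1,"spin":0},{"grip":0.3,"dx":-0.1,"dy":-1,"dz":-0.1,"spin":0},{"grip":0.3,"dx":-0.1,"dy":-4,"dz":-0.1,"spin":0},{"grip":0.3,"dx":-0.1,"dy":-6,"dz":-0.1,"spin":0},{"grip":0.3,"dx":-0.1,"dy":-6,"dz":-0.1,"spin":0},{"grip":0.3,"dx":-0.1,"dy":-6,"dz":-0.1,"spin":0}]' 50; python3 -c "
from h import *
print(need((509.5,-348,70),81.2))"
```

```text
clock: 24.9
eef_pos: [564.9, 313.3, 119.4]
eef_rot: [-1.572, -0.001, -1.454]
wrist_force: [0.9, 0.2, -1.1]
finger_gap: 9.2
(array([ 65.03,   4.99, -13.2 ]), 'spin', np.float64(15.5), 'alt', np.float64(-164.5), 'j6', np.float64(1.9037484643096998))
```

```bash
python3 -m jog '[{"grip":0.3,"dx":3,"dy":0,"dz":-0.5,"spin":1},{"grip":0.3,"dx":8,"dy":0,"dz":-1.6,"spin":2},{"grip":0.3,"dx":13,"dy":0,"dz":-2.6,"spin":3},{"grip":0.3,"dx":18,"dy":0,"dz":-3.6,"spin":4.5},{"grip":0.3,"dx":23,"dy":0,"dz":-4.7,"spin":6},{"grip":0.3,"dx":28,"dy":0,"dz":-5.7,"spin":7},{"grip":0.3,"dx":33,"dy":0,"dz":-6.7,"spin":8},{"grip":0.3,"dx":38,"dy":0,"dz":-7.7,"spin":9},{"grip":0.3,"dx":43,"dy":0,"dz":-8.7,"spin":10},{"grip":0.3,"dx":48,"dy":0,"dz":-9.7,"spin":11.5},{"grip":0.3,"dx":53,"dy":0,"dz":-10.8,"spin":13},{"grip":0.3,"dx":58,"dy":0,"dz":-11.8,"spin":14},{"grip":0.3,"dx":62,"dy":0,"dz":-12.6,"spin":15},{"grip":0.3,"dx":65,"dy":0,"dz":-13.2,"spin":15.5},{"grip":0.3,"dx":65,"dy":0,"dz":-13.2,"spin":15.5},{"grip":0.3,"dx":65,"dy":3,"dz":-13.2,"spin":15.5},{"grip":0.3,"dx":65,"dy":5.5,"dz":-13.2,"spin":15.5},{"grip":0.3,"dx":65,"dy":5.5,"dz":-13.2,"spin":15.5},{"grip":0.3,"dx":65,"dy":5.5,"dz":-13.2,"spin":15.5}]'; python3 -c "
from h import *
print(need((509.5,-348,15.3),81.2)); c=cam('side'); crop(c,270,80,410,200,5,'s9.png')"
```

```text
clock: 27.28
eef_pos: [510.4, -347.1, 66.3]
eef_rot: [-1.57, -0.0, -1.724]
wrist_force: [-1.3, -0.1, -0.2]
finger_gap: 9.6
(array([ 0.1 ,  5.1 , -0.08]), 'spin', np.float64(0.0), 'alt', np.float64(-180.0), 'j6', np.float64(1.0672986622882275))
```

View pics/s9.png

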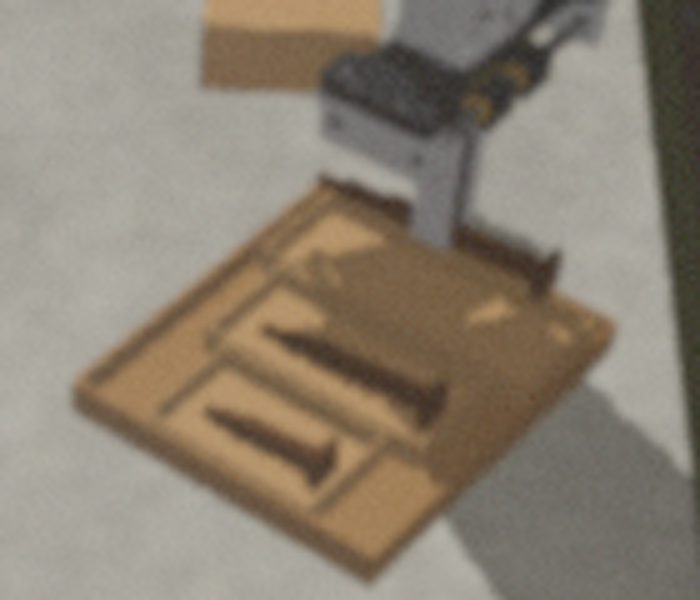

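The short and medium nails lie in their compartments, and the long one hovers over its own from tip (325,183) to head (545,275). Lower and release.

```bash
python3 -m jog '[{"grip":0.3,"dx":0.1,"dy":2,"dz":0,"spin":0},{"grip":0.3,"dx":0.1,"dy":4,"dz":0,"spin":0},{"grip":0.3,"dx":0.1,"dy":4.7,"dz":0,"spin":0},{"grip":0.3,"dx":0.1,"dy":5.0,"dz":0,"spin":0},{"grip":0.3,"dx":0.1,"dy":5.0,"dz":0,"spin":0},{"grip":2.4,"dx":0.1,"dy":5.0,"dz":0,"spin":0},{"grip":2.4,"dx":0.1,"dy":5.0,"dz":0,"spin":0},{"grip":2.4,"dx":0.1,"dy":5.0,"dz":0,"spin":0},{"grip":2.4,"dx":0.1,"dy":3,"dz":0,"spin":0},{"grip":2.4,"dx":0.1,"dy":0,"dz":0,"spin":0},{"grip":3,"dx":0.1,"dy":-4,"dz":0,"spin":0},{"grip":3,"dx":0.1,"dy":-8,"dz":0,"spin":0},{"grip":3,"dx":-8,"dy":-12,"dz":-12,"spin":0},{"grip":3,"dx":-15,"dy":-12,"dz":-15,"spin":0},{"grip":3,"dx":-20,"dy":-12,"dz":-15,"spin":0},{"grip":3,"dx":-20,"dy":-12,"dz":-15,"spin":0},{"grip":3,"dx":-20,"dy":-12,"dz":-15,"spin":0}]'; python3 -c "
from h import *
c=cam('side'); crop(c,120,80,420,390,2,'s10.png'); print(monitor.read_state()['qd'].round(3))
t=cam('top'); crop(t,310,165,450,285,5,'t4.png')"
```

```text
clock: 29.45
eef_pos: [391.8, -124.7, 187.4]
eef_rot: [-1.568, -0.001, -1.722]
wrist_force: [0.5, 0.1, 0.9]
finger_gap: 29.9
[-0.05   0.058 -0.04  -0.004 -0.012 -0.04 ]
```

View pics/s10.png

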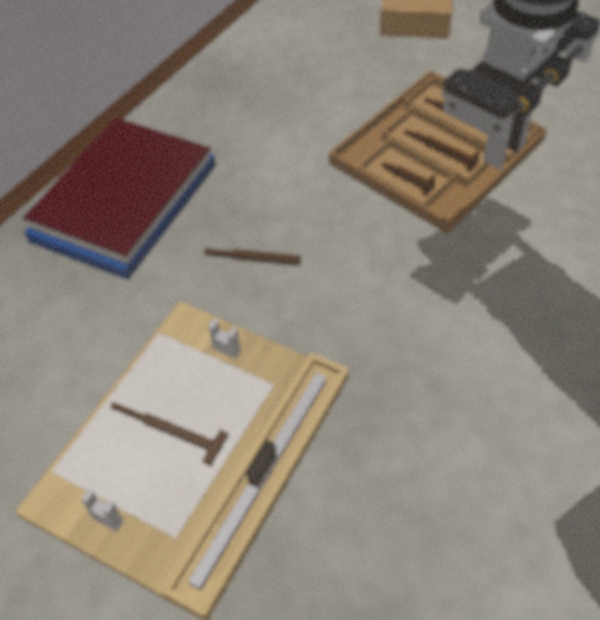

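View pics/t4.png

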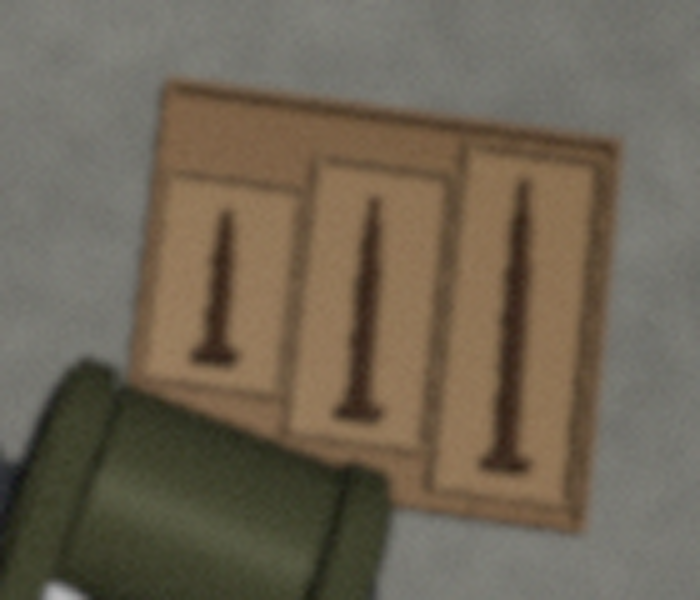

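All three nails lie inside the right compartments, the bar is in the trough with its handle up, and the T nail and pin are untouched. The gripper is clear of everything, so I'm handing in.

```bash
python3 -m jog '[{"grip":3,"dx":0,"dy":0,"dz":0,"spin":0},{"grip":3,"dx":0,"dy":0,"dz":0,"spin":0},{"grip":3,"dx":0,"dy":0,"dz":0,"spin":0}]'; python3 -c "
from cell import ticket
print(ticket.sign_off())"
```

```text
clock: 29.92
eef_pos: [392.4, -127.4, 185.2]
eef_rot: [-1.571, 0.0, -1.726]
wrist_force: [0.3, 0.1, -0.1]
finger_gap: 29.7
the job is handed in; nothing more can be done
None
```

The job is done and handed in at about 30 s. I lifted the bar out of its brackets first and laid it handle up in the trough, letting it drop about 3.5 mm so the fingers stayed clear of the rims. Then I packed the medium, short and long plate-headed nails, in that order, into their own compartments.

The last top and side pictures show all three nails lying flat inside their compartments, clear of the walls. The bar is in the trough and the T nail and pin were not touched. The wrist force read near zero with the gripper clear of everything.

One call was refused for missing keys before anything moved. After one fast move the arm had not settled when I read its height, so the medium nail was gripped about 5 mm higher than planned. I allowed for that when placing it, and no check failed.

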